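Hold the sundial compass level for its needle to settle

ROBOT

A 7-joint arm with a two-finger parallel gripper is mounted at the origin on the work surface. World frame = base frame: x ahead of the robot, y to its left, z up, the work surface at z = 0. Lengths are in m, angles in rad, forces in N, time in s.
With the tool pointing down it reaches from about 0.425 to 0.875 m from the base axis. Payload 4.7 kg.
Tool frame: the origin (TCP) lies midway between the tips of the shut fingers; the grasp point (between the pads) lies 19 mm behind it; z points along the fingers, y is the line along which they close (so a half turn about z gives the same grasp; the last joint's range is limited). The gripper opens to 87 mm and grips with 3 to 60 N. Pads are 19 mm wide; open, the fingers measure 117 mm over their backs; the gripper's body (75 mm by 190 mm) begins 51 mm behind the grasp point.
Start: joints at [-1.139, 0.321, -0.07, 1.45, 0.023, 1.371, -0.057], TCP at [0.264, 0.594, 0.194] pointing down, gripper open.
Joint ranges: [-2.86, 2.86], [-0.3, 2.09], [-1.38, 1.24], [0.06, 2.45], [-1.56, 4.7], [0.09, 2.05], [-2.69, 2.69]. Speed limits (rad/s): [2.57, 2.57, 3.14, 3.14, 3.14, 3.14, 3.14].

INTERFACE

Orientations are given as a rotation vector (axis times angle).
In Python, from bench import ctrl gives the robot as it stands. The module is installed in compiled form; this text tells all that it offers.
- The arm moves only by the tool carry_out, never from a script. Its argument "steps" is a list of rows, each a list of 7 numbers: the turn, a rotation vector about the world's x, y, z in degrees, then the shift along the world's x, y, z in cm, then the opening, from 0 (shut) to 1 (fully open). A call has 1 to 12 rows; each row is the pose to reach, as a shift and turn from the pose commanded when the call began; what a row does not reach only later rows make up. A row lasts 1/10 s, in which the tool goes at most 50 mm and 8.59 degrees, less where a joint would pass 70% of its speed; a pose out of reach is approached as far as the arm can. A call with a gripper value outside its range is refused whole. The fingers move at their own pace and stop on an object; "squeeze" is the grip in N (left out, the last holds). Time passes only in rows, so rows that repeat a pose let the fingers close. It gives the time, the measured TCP pose, the force, the opening and the grip force at its end, in the units of the state.
- ctrl.get_state(): the state, without advancing time (a new reading comes with each control period).
- ctrl.get_image(name): name is "side" or "top" or "wrist"; returns a dict with "pixels" (400x640x3 uint8, red, green, blue), "camera_matrix" (3x3 intrinsics, pixels), "k1" (the pictures are not rectified: a ray, as slopes to the right and down, at radius r is drawn at 1 + k1 r^2 times it, then the intrinsics apply), "cam_to_world" (4x4, takes a point from camera to world coordinates); the wrist camera has in their place "T_tool_cam" (4x4, takes a point from camera to tool coordinates, whose origin is the TCP and whose axes are the flange's). Camera axes: x right, y down, z forward; pixel columns grow to the right and rows downward; lengths in m; the calibration is good to about 2 mm. A picture is of the moment at which its call begins: read the wrist's pose just before it. There is no depth.
- ctrl.close_job(): hands the job in; it is judged then, once.
The state is a dict: "time": time; "joint_positions": joint angles; "qd": joint speeds; "joint_torque": joint torques, N m; "position": TCP position; "tool_rot": TCP orientation; "ft_force": force on the tool from outside, world axes, zero at the start; "torque": the same for the moment, N m; "grip_width": opening from 0.0 (shut) to 1.0 (fully open); "grip_force": force on a finger pad.
Only numpy, scipy, OpenCV 4.12 (cv2) and the standard library are available. Lean on these libraries where they do the work, as an engineer would, in place of code of your own. Each camera call takes 0.05 s, during which the arm holds its last target. There are 200 camera calls.

TASK

The bench magnifier is parked over the boxwood sundial compass: first swing the magnifier well clear while the compass stays resting on its stand. Then lift the compass straight up off the stand, at least 10 cm above it, and hold it in the air over the stand, level and still, so that the needle can settle; the program finishes while still holding it up. Keep the compass level throughout, never let it touch the magnifier, and leave the iron keeper bar, the cracked lens and the tin case where they lie.

Things in the scene. Friction and masses are not known exactly. Their poses are not given: they have to be found in the camera images.
- compass: Loose boxwood tablet, 110 x 52 x 20 mm (x, y, z), 0.15 to 0.27 kg, flat on the stand. Origin: centre of its underside, 45 mm above the counter; x runs lengthwise to the heavy brass compass bowl (44 mm across, 4 mm proud, at x = +27 mm); thin brass gnomon at x = -44 to -14 mm, to 17 mm above the tablet. The plain long sides (52 mm apart) overhang the stand's block, free to grip.
- compass_balance (a point): The compass's balance point, at x = +10.5 mm, y = 0, 10 mm above its underside (mid-height of the tablet); frame as the compass's. The best place to grip, fingers closing along y.
- stand: Dark wooden stand, fixed to the counter: foot plate 110 x 70 mm, 8 mm high, with a block 74 mm long (x), 30 mm wide (y) whose flat top is 45 mm above the counter. Origin: centre of its underside; z up. The compass lies loose along it, within about 0.15 rad and 1 cm.
- stand_top (a point): Centre of the stand's flat top, 45 mm above the counter.
- magnifier: Bench magnifier's fixed round steel foot (110 mm across) and upright post. Origin: on the counter, on the post's axis, the vertical hinge axis of the arm; z up. At arm angle 0 the arm points along this frame's -y. Post and hub end 187 mm above the counter; behind the post the arm has a 70 mm counterweight tail.
- magnifier_arm (a joint): Angle of the magnifier's white level arm about its post, rad, growing counter-clockwise seen from above, range -0.2 to 1.4. Near 0 the lens is over the compass; growing values carry it clear, away from the robot (the only way with room). Light friction, about 1 N at the knob; it stays where it is left.
- lens_center (a point): Centre of the magnifier's round clear lens, in a white rim 100 mm across and 16 mm high, 225 mm from the hinge axis and 175 mm above the counter (rim from 167 to 183 mm).
- knob_grip (a point): Grip point on the red upright knob of the magnifier arm: a round post 16 mm thick and 45 mm tall standing on top of the 12 mm wide arm, 150 mm from the hinge axis; from 181 to 226 mm above the counter, this point at 207 mm.
- keeper: Blued iron keeper bar, 75 x 14 x 12 mm, loose on the counter. Origin: centre of its underside. Leave it.
- loose_lens: Cracked convex lens in a brass rim, 60 mm across, 10.5 mm high, loose, flat on the counter. Origin: centre of its underside. Leave it.
- tin_case: Dark red lacquered tin travel case with brass cam lock, closed, 130 x 100 x 47 mm, loose on the counter. Origin: centre of its underside. Leave it.
Not all that is in view belongs to the job. There is more than one size of the compass; the job needs the larger. Leave any orange look-alike of the stand alone.

How it is judged:
On the way, in this order (a step that is already met when the one before it is completed fails the run):
1. the magnifier is swung clear (lens centre at least 12 cm to the side of the stand's middle) while the compass still rests on the stand (horizontal distance between lens_center and stand_top above 0.12 m and distance of compass from where it was at the start of the episode below 0.012 m), for 0.2 s.
2. the compass is lifted off the stand, level (height (world z) of compass above 0.085 m and angle between compass's own z axis and vertical below 0.15 rad and contact force between the fingers and compass above 0.5 N), for 0.1 s.
At the end, for the whole second after the job is handed in: Fingers hold the compass, underside 95 mm or more above the stand's top, balance point within 80 mm sideways of the stand's middle, level within 0.1 rad, still (2 cm/s, 0.15 rad/s), not touching the magnifier, whose lens centre is 12 cm or more sideways from the stand's middle (height (world z) of compass above 0.14 m and angle between compass's own z axis and vertical below 0.1 rad and horizontal distance between compass_balance and stand_top below 0.08 m and linear speed of compass below 0.02 m/s and angular speed of compass below 0.15 rad/s and contact force between the fingers and compass above 0.5 N and contact force between compass and magnifier below 0.1 N and horizontal distance between lens_center and stand_top above 0.12 m); the arm keeps its last pose, push and grip.
It fails at once if the compass is tipped by more than 0.25 rad (angle between compass's own z axis and vertical above 0.25 rad).
It fails at once if the compass touches the magnifier (contact force between compass and magnifier above 0.3 N).
It fails at once if the keeper bar, the cracked lens or the tin case is moved by more than 15 mm (distance of any of keeper, loose_lens, tin_case from where it was at the start of the episode above 0.015 m).
It also fails if it takes over 48 s, if anything falls off the work surface, if the arm or the gripper's body presses on something with over 40 N, if the wrist force passes 120 N, or if a joint passes its speed limit or range.

## Working session

There is one attempt and no reset: what is moved stays moved. The work goes in short steps, Python scripts to look and compute and a tool call to move; the robot and the scene stay as the last step left them, time stands still between calls to the robot, and variables do not carry over. Pictures are saved under pics/ and viewed, at most 10 in all, crops included, and the job is handed in when it is done.

Besides the shell and the picture viewer there is one more tool, called by a JSON object that holds its "name" and its "arguments". carry_out: Moves the arm, as the interface text tells. Its arguments: {"type":"object","properties":{"steps":{"type":"array","items":{"type":"array","items":{"type":"number"}}},"squeeze":{"type":"number"}},"required":["steps"]}

```bash
mkdir -p pics
cat > h.py <<'E'
import numpy as np, cv2, json
from bench import ctrl
def snap(n,f):
    s=ctrl.get_state(); d=ctrl.get_image(n); cv2.imwrite(f'pics/{f}.png',d['pixels'][:,:,::-1])
    T=np.array(d['cam_to_world']) if 'cam_to_world' in d else None
    if T is None:
        W=np.eye(4); W[:3,:3]=cv2.Rodrigues(np.array(s['tool_rot'],float))[0]; W[:3,3]=s['position']; T=W@np.array(d['T_tool_cam'])
    np.savez(f'pics/{f}.npz',K=d['camera_matrix'],k1=d['k1'],T=T)
def cal(f):
    z=np.load(f'pics/{f}.npz'); return z['K'],np.array([float(z['k1']),0,0,0]),z['T']
def pt(f,u,v,z):
    K,D,T=cal(f); p=cv2.undistortPoints(np.array([[[u,v]]],float),K,D)[0,0]
    r=T[:3,:3]@[p[0],p[1],1]; return T[:3,3]+r*(z-T[2,3])/r[2]
def proj(f,P):
    K,D,T=cal(f); Q=(np.atleast_2d(P)-T[:3,3])@T[:3,:3]
    return cv2.projectPoints(Q,np.zeros(3),np.zeros(3),K,D)[0][:,0]
E
python3 - <<'E'
from h import *
snap('top','top0');snap('side','side0')
s=ctrl.get_state()
for k in s: print(k,np.round(s[k],3))
for f in('top0','side0'): print(cal(f)[2].round(3),cal(f)[0].round(0))
E
```

```text
time 0.1
joint_positions [-1.139  0.322 -0.07   1.452  0.023  1.371 -0.057]
qd [-0.    -0.001 -0.    -0.003  0.002  0.001  0.001]
joint_torque [ 0.0000e+00 -4.9258e+01 -4.0600e-01 -3.1340e+01 -6.4000e-02  4.0000e-02
  0.0000e+00]
position [0.264 0.594 0.193]
tool_rot [-6.510e-01 -3.073e+00  3.000e-03]
ft_force [0.001 0.164 0.063]
torque [ 0.06   0.026 -0.019]
grip_force 0.0
grip_width 0.997
[[ 0.019 -0.997  0.077  0.384]
 [-1.    -0.021 -0.022 -0.052]
 [ 0.023 -0.077 -0.997  1.517]
 [ 0.     0.     0.     1.   ]] [[499.   0. 317.]
 [  0. 499. 205.]
 [  0.   0.   1.]]
[[ 0.843  0.489 -0.225  0.709]
 [ 0.538 -0.758  0.37  -0.428]
 [ 0.01  -0.433 -0.901  0.999]
 [ 0.     0.     0.     1.   ]] [[454.   0. 319.]
 [  0. 454. 205.]
 [  0.   0.   1.]]
```

View pics/top0.png

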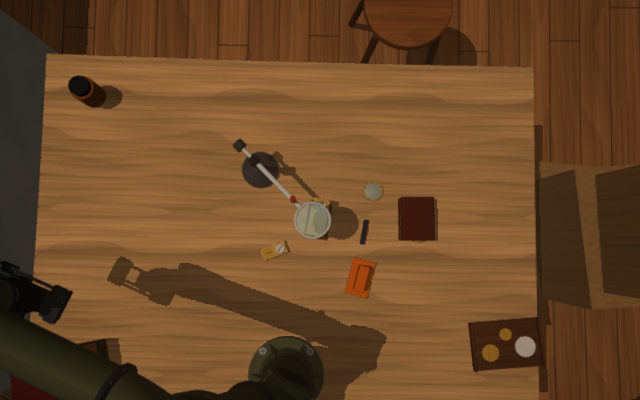

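View pics/side0.png

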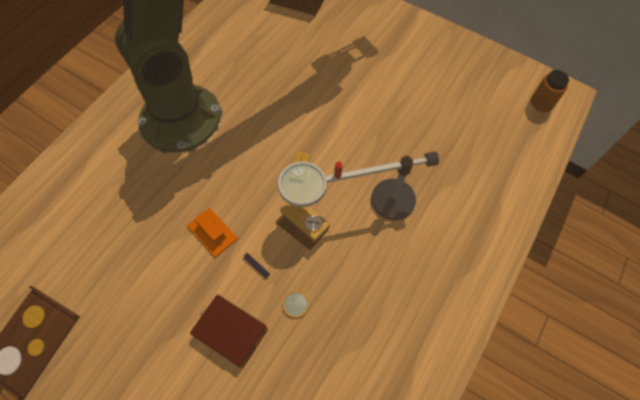

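The top view shows the lens rim at (312,220), the red knob at (293,199) and the post/hub at about (260,168). The keeper is at (365,232), the loose lens at (373,191), the tin at (417,218) and the orange stand decoy at (361,278).

Compass candidates:
- Under the lens on the dark stand, side (305,224). This one lies on the stand and is the larger, so I choose it.
- The small tablet on the counter, top (275,251) / side (302,158).

I'll check this in a close crop.

Run:
```python
import cv2,numpy as np
a=cv2.imread('pics/side0.png')[140:260,260:360];b=cv2.imread('pics/top0.png')[140:260,230:345]
r=lambda i:cv2.resize(i,(400,480),interpolation=cv2.INTER_CUBIC)
cv2.imwrite('pics/crop0.png',np.hstack([cv2.resize(a,(400,480),interpolation=2),cv2.resize(b,(400,417),interpolation=2)if 0 else cv2.resize(b[:, :100],(400,480),interpolation=2)]))
```

```text
(no output)
```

View pics/crop0.png

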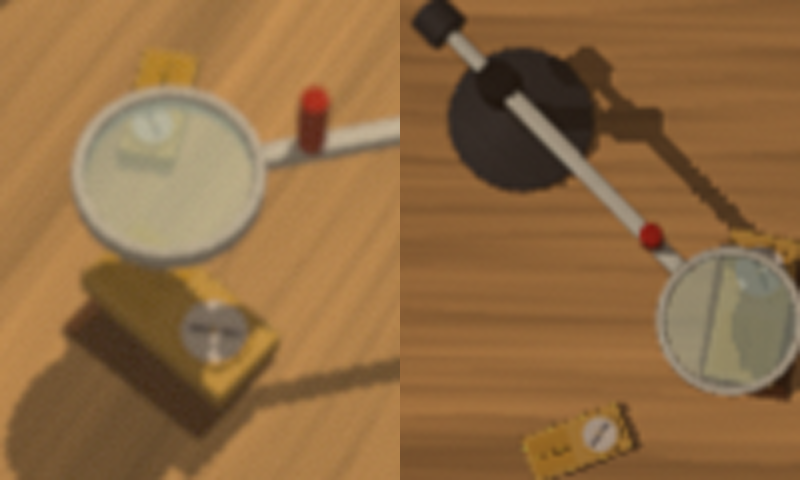

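The crop confirms the choice: the large tablet on the dark stand has its bowl at side (314,223). The small one lies directly on the counter. In the top view the knob is at (292.8,199), the lens centre at (312.3,220), the hub at (254.8,160.5) and the foot at (261.3,169.5).

Run:
```python
from h import *
foot=pt('top0',261.3,169.5,.008);hub=pt('top0',254.8,160.5,.187);knob=pt('top0',292.8,199,.226);lens=pt('top0',312.3,220,.183)
for n,p in zip('foot hub knob lens'.split(),(foot,hub,knob,lens)): print(n,p.round(4), np.linalg.norm((p-hub)[:2]).round(3))
print('knob side', pt('side0',260+315/4,140+100/4,.226).round(4))
c=lambda u,v,z: pt('side0',260+u/4,140+v/4,z).round(4)
print('bowl',c(215,332,.069),'corners',c(278,340,.065),c(215,405,.065),c(80,275,.065), 'right far?',c(215,268,.065))
# tool axes
s=ctrl.get_state(); print(cv2.Rodrigues(np.array(s['tool_rot'],float))[0].round(3))
for n,u,v,z in (('small',275,251,.02),('keeper',365,232,.01),('ll',373,191,.01),('tin',417,218,.047)): print(n,pt('top0',u,v,z).round(3))
```

```text
foot [0.6061 0.0873 0.008 ] 0.003
hub [0.6037 0.0888 0.187 ] 0.0
knob [ 0.4988 -0.0164  0.226 ] 0.149
lens [ 0.4474 -0.0687  0.183 ] 0.222
knob side [ 0.5026 -0.0164  0.226 ]
bowl [ 0.492  -0.0909  0.069 ] corners [ 0.5233 -0.0745  0.065 ] [ 0.5148 -0.1262  0.065 ] [ 0.4075 -0.1014  0.065 ] right far? [ 0.4696 -0.0562  0.065 ]
[[-0.914  0.406 -0.001]
 [ 0.406  0.914 -0.002]
 [-0.    -0.002 -1.   ]]
small [0.36  0.039 0.02 ]
keeper [ 0.423 -0.231  0.01 ]
ll [ 0.548 -0.254  0.01 ]
tin [ 0.466 -0.38   0.047]
```

{"name": "carry_out", "arguments": {"steps": [[0, 0, -8, 0, 0, 4, 1], [0, 0, -16, 0, 0, 8, 1], [0, 0, -24, 1.6, -4.2, 8, 1], [0, 0, -32, 3.2, -8.4, 8, 1], [0, 0, -40, 4.8, -12.6, 8, 1], [0, 0, -48, 6.4, -16.8, 8, 1], [0, 0, -56, 8, -21, 8, 1], [0, 0, -64, 9.6, -25.2, 8, 1], [0, 0, -72, 11.2, -29.4, 8, 1], [0, 0, -80, 12.8, -33.6, 8, 1], [0, 0, -88, 14.4, -37.8, 8, 1], [0, 0, -96, 16, -42, 8, 1]]}}

```text
time: 1.3
position: [0.4239, 0.1722, 0.2741]
tool_rot: [-2.724, -1.565, 0.0]
ft_force: [0.3, -0.2, -0.2]
grip_width: 1.0
grip_force: 0.0
```

{"name": "carry_out", "arguments": {"steps": [[0, 0, -5, 1.6, -4.2, 0, 1], [0, 0, -10, 3.2, -8.4, 0, 1], [0, 0, -15, 4.8, -12.6, 0, 1], [0, 0, -15, 6.4, -16.8, 0, 1], [0, 0, -15, 7.6, -19, 0, 1], [0, 0, -15, 7.6, -19, 0, 1], [0, 0, -15, 7.6, -19, 0, 1]]}}

```text
time: 2.0
position: [0.4994, -0.0158, 0.2739]
tool_rot: [-2.902, -1.202, 0.001]
ft_force: [-0.4, 1.0, 0.2]
grip_width: 1.001
grip_force: 0.0
```

Run:
```python
from h import *
snap('wrist','w1')
s=ctrl.get_state(); R=cv2.Rodrigues(np.array(s['tool_rot'],float))[0]
print(s['time'],s['position'],R.round(3),np.round(s['joint_positions'],2))
print(proj('w1',[[.5005,-.0164,.226],[.604,.088,.187]]))
```

```text
2.05 [ 0.49931791 -0.01472873  0.27397792] [[ 0.705  0.709 -0.001]
 [ 0.709 -0.705  0.   ]
 [-0.    -0.001 -1.   ]] [-0.61 -0.05  0.57  1.7   0.03  1.48 -0.83]
[[322.62219037 210.84426387]
 [321.94420112  18.1980184 ]]
```

View pics/w1.png

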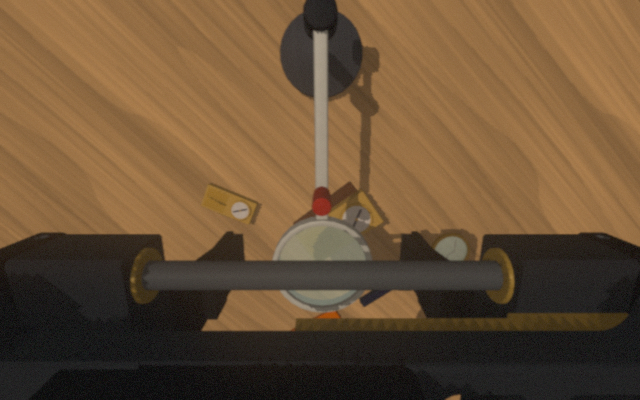

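The wrist view shows the red knob centred between the fingers at (321,205), within 2 mm of the prediction. The hub is at (320,14). Next I descend and grip the knob.

{"name": "carry_out", "arguments": {"steps": [[0, 0, 0, 0.1, 0.1, -4, 1], [0, 0, 0, 0.1, 0.1, -8, 1], [0, 0, 0, 0.1, 0.1, -8, 0.6], [0, 0, 0, 0.1, 0.1, -8, 0.3], [0, 0, 0, 0.1, 0.1, -8, 0], [0, 0, 0, 0.1, 0.1, -8, 0], [0, 0, 0, 0.1, 0.1, -8, 0], [0, 0, 0, 0.1, 0.1, -8, 0], [0, 0, 0, 0.1, 0.1, -8, 0], [0, 0, 0, 0.1, 0.1, -8, 0]], "squeeze": 6}}

```text
time: 3.05
position: [0.5008, -0.0149, 0.1945]
tool_rot: [2.902, 1.204, 0.0]
ft_force: [0.4, -0.5, 0.2]
grip_width: 0.361
grip_force: 0.0
```

Run:
```python
from h import *
s=ctrl.get_state();print(s['time'],s['grip_width'],s['grip_force'],s['position'])
h=np.array([.604,.088]);k=np.array(s['position'][:2])
r=np.array([k-h]).T
for a in range(0,61,5):
    t=np.radians(a);q=np.array([[np.cos(t),-np.sin(t)],[np.sin(t),np.cos(t)]])@(k-h)+h-k
    print(a,(q*100).round(1))
```

```text
3.05 0.36141299817483685 0.0 [ 0.50079909 -0.01494439  0.19449593]
0 [0. 0.]
5 [ 0.9 -0.9]
10 [ 1.9 -1.6]
15 [ 3.  -2.3]
20 [ 4.1 -2.9]
25 [ 5.3 -3.4]
30 [ 6.5 -3.8]
35 [ 7.8 -4.1]
40 [ 9.  -4.2]
45 [10.3 -4.3]
50 [11.6 -4.2]
55 [12.8 -4.1]
60 [14.1 -3.8]
```

Fingers are still closing, so I wait a few more rows.

{"name": "carry_out", "arguments": {"steps": [[0, 0, 0, 0, 0, 0, 0], [0, 0, 0, 0, 0, 0, 0], [0, 0, 0, 0, 0, 0, 0], [0, 0, 0, 0, 0, 0, 0], [0, 0, 0, 0, 0, 0, 0], [0, 0, 0, 0, 0, 0, 0]]}}

```text
time: 3.65
position: [0.5007, -0.0149, 0.1943]
tool_rot: [-2.902, -1.204, 0.0]
ft_force: [-0.4, -0.8, 0.4]
grip_width: 0.172
grip_force: 6.0
```

The knob is held (0.172 ≈ 15 mm). Now I swing it along the arc.

{"name": "carry_out", "arguments": {"steps": [[0, 0, 5, 0.9, -0.9, 0, 0], [0, 0, 10, 1.9, -1.6, 0, 0], [0, 0, 15, 3.0, -2.3, 0, 0], [0, 0, 20, 4.1, -2.9, 0, 0], [0, 0, 25, 5.3, -3.4, 0, 0], [0, 0, 30, 6.5, -3.8, 0, 0], [0, 0, 35, 7.8, -4.1, 0, 0], [0, 0, 40, 9.0, -4.2, 0, 0], [0, 0, 45, 10.3, -4.3, 0, 0], [0, 0, 50, 11.6, -4.2, 0, 0], [0, 0, 55, 12.8, -4.1, 0, 0], [0, 0, 60, 14.1, -3.8, 0, 0]]}}

```text
time: 4.85
position: [0.6419, -0.0539, 0.1944]
tool_rot: [1.908, 2.496, -0.002]
ft_force: [-0.4, -2.0, 3.1]
grip_width: 0.171
grip_force: 6.0
```

{"name": "carry_out", "arguments": {"steps": [[0, 0, 0, 0, 0, 0, 0], [0, 0, 0, 0, 0, 0, 0], [0, 0, 0, 0, 0, 0, 0.6], [0, 0, 0, 0, 0, 0, 0.6], [0, 0, 0, 0, 0, 0, 0.6], [0, 0, 0, 0, 0, 0, 0.6], [0, 0, 0, 0, 0, 0, 0.6], [0, 0, 0, 0, 0, 4, 0.6], [0, 0, 0, 0, 0, 8, 1], [0, 0, 0, -3, 0, 8, 1], [0, 0, 0, -6, 0, 8, 1], [0, 0, 0, -6, 0, 8, 1]]}}

```text
time: 6.05
position: [0.5792, -0.0536, 0.2752]
tool_rot: [-1.912, -2.491, -0.002]
ft_force: [-0.0, -0.3, -0.6]
grip_width: 0.878
grip_force: 0.0
```

Run:
```python
from h import *
snap('top','t2');snap('side','s2')
s=ctrl.get_state();R=cv2.Rodrigues(np.array(s['tool_rot'],float))[0]
print(s['time'],s['position'],s['grip_width'],R[:,1].round(3))
a=cv2.imread('pics/s2.png')[160:270,250:350];b=cv2.imread('pics/t2.png')[150:260,260:360]
cv2.imwrite('pics/crop2.png',np.hstack([cv2.resize(x,(400,440),interpolation=2) for x in(a,b)]))
```

```text
6.15 [ 0.58183339 -0.0525872   0.27487722] 0.9524702537101186 [0.966 0.26  0.002]
```

View pics/crop2.png

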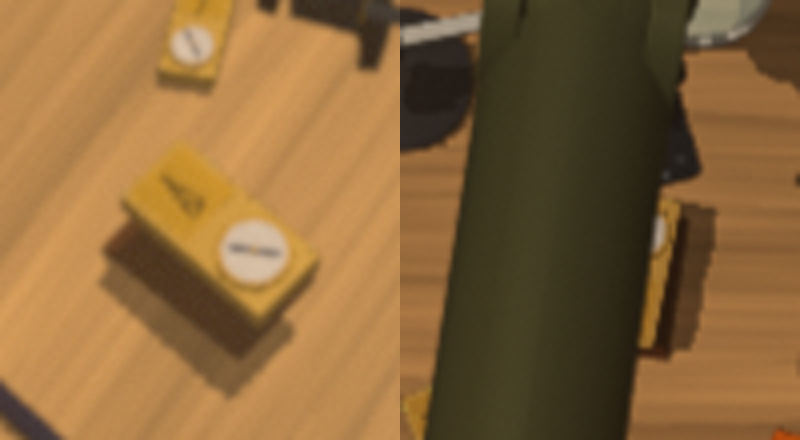

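Side crop: the compass is now in the clear and unmoved. Its top corners are at (185,143), (318,257), (262,318) and (123,200) in the crop, with the bowl at (254,252). In the top crop the lens rim sits at upper right, well away from the stand.

Run:
```python
from h import *
c=lambda u,v,z: pt('s2',250+u/4,160+v/4,z)
A,B,C,D=[c(*q,.065) for q in((185,143),(318,257),(262,318),(123,200))]
print([np.round(x,4) for x in(A,B,C,D)],np.linalg.norm(A-B),np.linalg.norm(C-D),np.linalg.norm(B-C),np.linalg.norm(A-D))
o=(A+B+C+D)/4; ax=(B-A)+(C-D); th=np.arctan2(ax[1],ax[0]); e=ax/np.linalg.norm(ax)
print('centre',o,'deg',np.degrees(th),'bal',o+.0105*e,'bowl',c(254,252,.069),'bowl pred',o+.027*e)
print('stand bottom/top block hints', pt('t2',340,150,.183))
```

```text
[array([ 0.4202, -0.0539,  0.065 ]), array([ 0.5224, -0.073 ,  0.065 ]), array([ 0.5158, -0.1207,  0.065 ]), array([ 0.4107, -0.1031,  0.065 ])] 0.10396118380290055 0.10649474037135558 0.048159821692077845 0.050085913808464555
centre [ 0.46725885 -0.08765065  0.065     ] deg -10.02383054950386 bal [ 0.47759857 -0.08947826  0.065     ] bowl [ 0.49155204 -0.09123818  0.069     ] bowl pred [ 0.49384671 -0.09235021  0.065     ]
stand bottom/top block hints [ 0.63846538 -0.13981976  0.183     ]
```

{"name": "carry_out", "arguments": {"steps": [[0, 0, 8, -1.5, -0.5, 0, 1], [0, 0, 16, -3, -1, 0, 1], [0, 0, 24, -4.5, -1.5, 0, 1], [0, 0, 32, -6, -2, 0, 1], [0, 0, 40, -7.5, -2.5, 0, 1], [0, 0, 48, -9, -3, 0, 1], [0, 0, 56, -10.4, -3.6, 0, 1], [0, 0, 65, -10.4, -3.6, 0, 1], [0, 0, 65, -10.4, -3.6, 0, 1], [0, 0, 65, -10.4, -3.6, -5, 1], [0, 0, 65, -10.4, -3.6, -8, 1], [0, 0, 65, -10.4, -3.6, -8, 1]]}}

```text
time: 7.35
position: [0.4753, -0.0883, 0.1903]
tool_rot: [-0.276, -3.121, 0.002]
ft_force: [-1.4, -0.5, 0.2]
grip_width: 1.0
grip_force: 0.0
```

Run:
```python
from h import *
snap('wrist','w3')
s=ctrl.get_state();R=cv2.Rodrigues(np.array(s['tool_rot'],float))[0]
print(s['time'],s['position'],s['grip_width'],R.round(3),np.round(s['joint_positions'],2))
o=np.array([.4672,-.0877]);t=np.radians(-10);e=np.array([np.cos(t),np.sin(t)]);n=np.array([-e[1],e[0]])
print(proj('w3',[[*(o+a*.055*e+b*.026*n),.065] for a,b in((-1,1),(1,1),(1,-1),(-1,-1))]).round(0))
```

```text
7.4 [ 0.47703696 -0.0886587   0.1930357 ] 1.0001544488508591 [[-0.985  0.175 -0.004]
 [ 0.175  0.985 -0.001]
 [ 0.004 -0.001 -1.   ]] [-0.44 -0.05  0.56  1.86  0.03  1.33  1.5 ]
[[348. 127.]
 [346. 233.]
 [297. 233.]
 [295. 127.]]
```

View pics/w3.png

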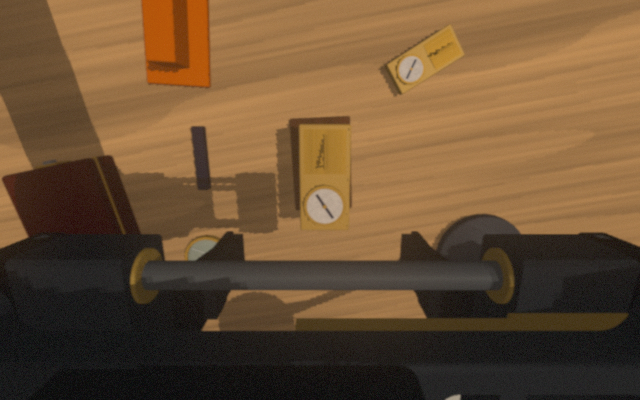

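The wrist view shows the compass aligned with the tool, corners (299,125)–(349,230), about 2 mm right of and above the prediction. The opening leaves 17 mm clearance per side. I apply a small correction, descend and close.

{"name": "carry_out", "arguments": {"steps": [[0, 0, 0, -0.1, 0.15, -3, 1], [0, 0, 0, -0.1, 0.15, -6, 1], [0, 0, 0, -0.1, 0.15, -9, 1], [0, 0, 0, -0.1, 0.15, -11.5, 1], [0, 0, 0, -0.1, 0.15, -13.5, 1], [0, 0, 0, -0.1, 0.15, -15, 1], [0, 0, 0, -0.1, 0.15, -15.6, 1], [0, 0, 0, -0.1, 0.15, -15.6, 1], [0, 0, 0, -0.1, 0.15, -15.6, 1]], "squeeze": 20}}

```text
time: 8.3
position: [0.4783, -0.0875, 0.0398]
tool_rot: [0.272, 3.127, 0.0]
ft_force: [-0.5, -0.4, -1.0]
grip_width: 1.003
grip_force: 0.0
```

{"name": "carry_out", "arguments": {"steps": [[0, 0, 0, 0, 0, 0, 0.7], [0, 0, 0, 0, 0, 0, 0.7], [0, 0, 0, 0, 0, 0, 0.7], [0, 0, 0, 0, 0, 0, 0.6], [0, 0, 0, 0, 0, 0, 0.5], [0, 0, 0, 0, 0, 0, 0.5], [0, 0, 0, 0, 0, 0, 0.5], [0, 0, 0, 0, 0, 0, 0.5], [0, 0, 0, 0, 0, 0, 0.5], [0, 0, 0, 0, 0, 0, 0.5]]}}

```text
time: 9.3
position: [0.4768, -0.087, 0.0384]
tool_rot: [0.272, 3.13, 0.001]
ft_force: [0.6, 1.0, -0.1]
grip_width: 0.501
grip_force: 0.6
```

Run:
```python
from h import *
snap('side','s4');snap('wrist','w4')
s=ctrl.get_state();print(s['grip_width'],s['grip_force'])
a=cv2.imread('pics/s4.png')[160:270,250:350];b=cv2.imread('pics/w4.png')[60:360,140:500]
cv2.imwrite('pics/crop4.png',np.hstack([cv2.resize(a,(360,396),interpolation=2),cv2.resize(b,(440,396),interpolation=2)]))
```

```text
0.49685236467729965 0.5902789905667305
```

View pics/crop4.png

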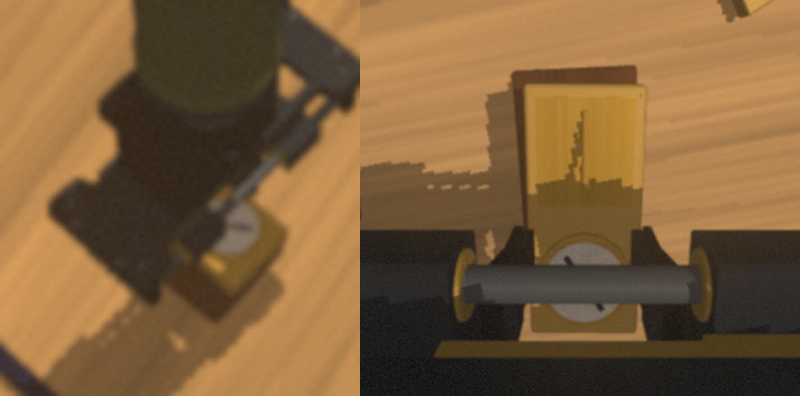

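The fingers straddle the tablet on both sides, with the right one just touching. They stopped at the commanded opening, so I close further.

{"name": "carry_out", "arguments": {"steps": [[0, 0, 0, 0, 0, 0, 0.45], [0, 0, 0, 0, 0, 0, 0.4], [0, 0, 0, 0, 0, 0, 0.35], [0, 0, 0, 0, 0, 0, 0.3], [0, 0, 0, 0, 0, 0, 0.3], [0, 0, 0, 0, 0, 0, 0.3]]}}

```text
time: 10.0
position: [0.4768, -0.0874, 0.0384]
tool_rot: [0.272, 3.13, 0.0]
ft_force: [-0.6, 0.4, -0.4]
grip_width: 0.453
grip_force: 19.6
```

{"name": "carry_out", "arguments": {"steps": [[0, 0, 0, 0, 0, 0.2, 0.3], [0, 0, 0, 0, 0, 0.5, 0.3], [0, 0, 0, 0, 0, 1, 0.3], [0, 0, 0, 0, 0, 1.5, 0.3], [0, 0, 0, 0, 0, 2, 0.3], [0, 0, 0, 0, 0, 2, 0.3], [0, 0, 0, 0, 0, 2, 0.3]]}}

```text
time: 10.7
position: [0.4769, -0.0874, 0.0586]
tool_rot: [0.272, 3.129, 0.0]
ft_force: [0.6, 0.5, -1.8]
grip_width: 0.454
grip_force: 19.6
```

Run:
```python
from h import *
snap('side','s5');snap('wrist','w5')
s=ctrl.get_state();print(s['grip_width'],s['grip_force'],s['ft_force'],s['torque'],s['position'])
a=cv2.imread('pics/s5.png')[160:270,250:350];b=cv2.imread('pics/w5.png')[60:360,140:500]
cv2.imwrite('pics/crop5.png',np.hstack([cv2.resize(a,(360,396),interpolation=2),cv2.resize(b,(440,396),interpolation=2)]))
```

```text
0.45142734100496035 19.634505808353424 [-0.0265066  -0.15037321 -2.50888795] [0.00209937 0.00993023 0.03321541] [ 0.47655163 -0.08734436  0.05821762]
```

View pics/crop5.png

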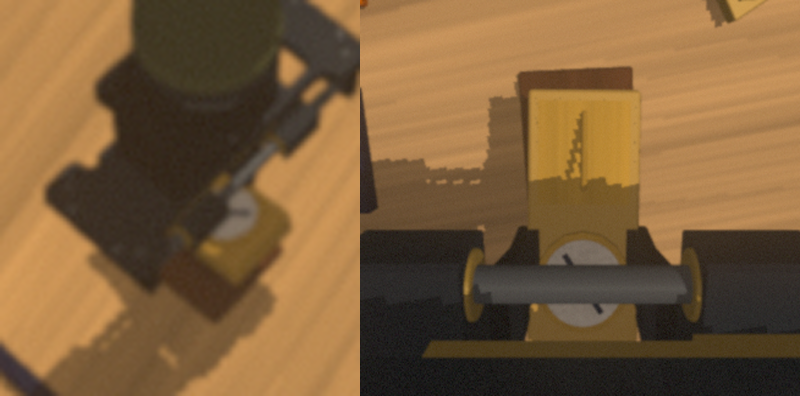

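Lifted, weight about 2.5 N. However, the tablet's far end looks narrower than before the lift (110 vs 122 px in the crop), so it may have tilted. I'll fit its pose from the corners.

```bash
cat >> h.py <<'E'
def edges(f):
    im=cv2.cvtColor(cv2.imread(f'pics/{f}.png'),cv2.COLOR_BGR2HSV); g=cv2.imread(f'pics/{f}.png').astype(float)
    out=[]
    gr=cv2.Sobel(g,-1,1,0,ksize=3).sum(2)  # horizontal gradient
    for v in range(132,245,12):
        r=im[v]; m=(r[:,1]>165)&(r[:,0]>17)&(r[:,0]<30); i=[k for k in np.where(m)[0] if 260<k<380]
        out.append((v,min(i) if i else 0,max(i) if i else 0,))
    return out
E
python3 - <<'E'
from h import *
for f in('w4','w5'): 
    print(f,edges(f)); im=cv2.cvtColor(cv2.imread(f'pics/{f}.png'),cv2.COLOR_BGR2HSV)
    print(im[150,255:400:8].tolist()); print('col',im[112:140:2,320].tolist(),im[300:330:2,340].tolist())
z=np.load('pics/w5.npz');K,D,T=cal('w5');print(K.round(1),D,T.round(4))
E
```

```text
w4 [(132, np.int64(281), np.int64(338)), (144, np.int64(275), np.int64(365)), (156, np.int64(277), np.int64(364)), (168, np.int64(275), np.int64(366)), (180, np.int64(275), np.int64(371)), (192, np.int64(278), np.int64(363)), (204, np.int64(276), np.int64(365)), (216, np.int64(287), np.int64(361)), (228, np.int64(277), np.int64(365)), (240, np.int64(290), np.int64(352))]
[[15, 133, 119], [15, 137, 115], [14, 162, 74], [18, 164, 183], [18, 181, 176], [19, 176, 171], [19, 182, 178], [19, 183, 177], [19, 186, 181], [19, 185, 171], [19, 181, 178], [18, 181, 179], [19, 179, 184], [18, 178, 191], [18, 165, 192], [16, 140, 186], [16, 140, 187], [16, 136, 189], [16, 142, 183]]
col [[13, 148, 102], [13, 154, 101], [13, 157, 101], [14, 150, 100], [13, 156, 100], [14, 160, 102], [18, 167, 148], [18, 161, 179], [18, 161, 188], [18, 162, 187], [18, 166, 189], [18, 176, 183], [18, 183, 184], [18, 181, 182]] [[18, 132, 106], [18, 162, 104], [18, 154, 106], [19, 158, 105], [18, 150, 107], [18, 160, 107], [17, 150, 133], [16, 138, 164], [15, 134, 169], [17, 145, 121], [21, 170, 78], [19, 144, 83], [1
[... 781 characters left out ...]
, 97], [13, 156, 100], [14, 160, 99], [13, 162, 99], [13, 156, 98], [18, 161, 150], [18, 164, 182], [18, 161, 188], [18, 160, 186], [19, 175, 184], [19, 182, 188]] [[16, 54, 122], [17, 106, 115], [18, 164, 106], [18, 165, 105], [18, 157, 109], [19, 161, 108], [19, 160, 107], [20, 161, 108], [18, 151, 110], [17, 154, 91], [20, 166, 77], [19, 146, 77], [20, 148, 79], [20, 164, 76], [20, 159, 77]]
[[313.9   0.  321.8]
 [  0.  313.9 202.6]
 [  0.    0.    1. ]] [-0.00163948  0.          0.          0.        ] [[ 1.723e-01  9.513e-01  2.555e-01  4.076e-01]
 [ 9.850e-01 -1.666e-01 -4.400e-02 -7.560e-02]
 [ 7.000e-04  2.593e-01 -9.658e-01  2.484e-01]
 [ 0.000e+00  0.000e+00  0.000e+00  1.000e+00]]
```

Run:
```python
from h import *
from scipy.optimize import least_squares
def model(f,p):  # x,y,z of underside centre, yaw, pitch(+ = bowl end down), roll
    from scipy.spatial.transform import Rotation as Ro
    R=Ro.from_euler('ZYX',p[3:]).as_matrix()
    P=np.array([[-.055,.026,.02],[-.055,-.026,.02],[.055,.026,.02],[.055,-.026,.02],[.027,0,.024]])
    return proj(f,P@R.T+p[:3])
bowl=lambda x,y:(140+(x-360)*.818,60+y*.758)
d={'w4':np.array([bowl(646,85),bowl(524,85),(366,312),(279,312),bowl(583,282)]),
   'w5':np.array([bowl(639,90),bowl(529,90),bowl(639,342),bowl(528,342),bowl(583,284)])}
for f,q in d.items():
    w=np.array([1,1,1,1,1.])[:,None]
    if f=='w5': w[2:4]=.3
    r=least_squares(lambda p:((model(f,p)-q)*w).ravel(),[.4672,-.0877,.045,-.175,0,0])
    print(f,r.x.round(4),r.cost.round(1)); print((model(f,r.x)-q).round(1).tolist())
```

```text
w4 [ 0.4654 -0.0846  0.0419 -0.1794 -0.0142 -0.0038] 1.0
[[0.2, 0.4], [-0.5, -0.2], [-0.5, 0.4], [0.4, 0.2], [0.5, -0.8]]
w5 [ 0.4707 -0.0856  0.0596 -0.1769 -0.2482  0.0194] 1.7
[[0.8, 0.3], [-0.8, 0.3], [-0.3, 2.6], [-0.3, 1.6], [0.1, -1.0]]
```

Run:
```python
import cv2,numpy as np
cv2.imwrite('pics/cmp.png',np.hstack([cv2.resize(cv2.imread(f'pics/{f}.png')[110:325,255:390],(377,600),interpolation=2) for f in('w4','w5')]))
```

```text
(no output)
```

View pics/cmp.png

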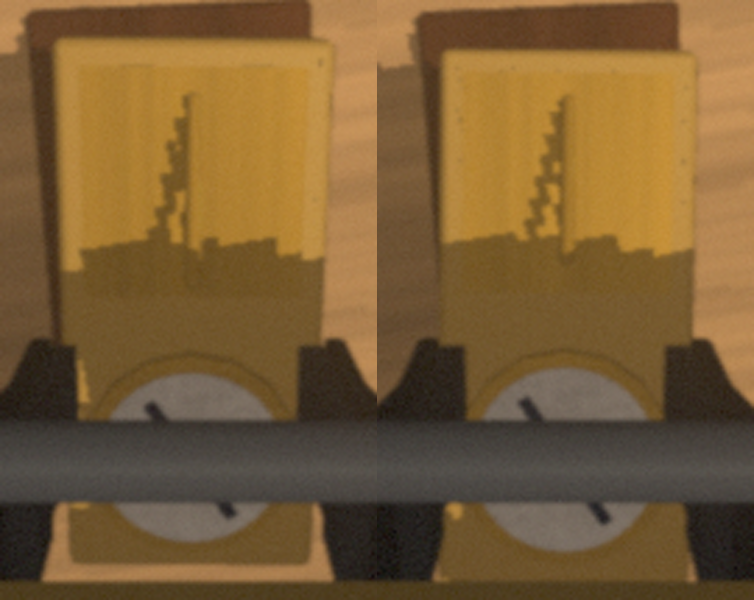

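The comparison shows that after lifting the bowl end is nearer the camera (disc height 170→184 px) and the gnomon end is farther. So the compass has pitched in the grip. Refitting from these corners.

```bash
cat >> h.py <<'E'
from scipy.optimize import least_squares
from scipy.spatial.transform import Rotation as Ro
PT=np.array([[-.055,.026,.02],[-.055,-.026,.02],[.055,.026,.02],[.055,-.026,.02],[.027,0,.024]])
def model(f,p): return proj(f,PT@Ro.from_euler('ZYX',p[3:]).as_matrix().T+p[:3])
def fit(f,q): 
    r=least_squares(lambda p:(model(f,p)-q).ravel(),[.4672,-.0877,.045,-.175,0,0]); return r.x,model(f,r.x)-q
E
python3 - <<'E'
from h import *
s=lambda L:np.array([(255+x/2.79,110+y/2.79) for x,y in L])
for f,L in(('w4',[(332,42),(55,40),(313,560),(68,562),(190,457)]),('w5',[(319,55),(66,52),(313,580),(63,582),(188,459)])):
    x,r=fit(f,s(L)); print(f,x.round(4),np.abs(r).max().round(1))
E
```

```text
w4 [ 0.4655 -0.0844  0.0414 -0.1778 -0.0082 -0.0146] 1.2
w5 [ 0.4707 -0.0862  0.0572 -0.1819 -0.2049 -0.0229] 0.9
```

Tilt is about 0.2 rad, gnomon end down, so the tablet sits too near the flared fingertips. I set it back gently, then regrip deeper, 2–3 mm toward the gnomon and firmer.

{"name": "carry_out", "arguments": {"steps": [[0, 0, 0, 0, 0, -0.3, 0.3], [0, 0, 0, 0, 0, -0.6, 0.3], [0, 0, 0, 0, 0, -0.9, 0.3], [0, 0, 0, 0, 0, -1.2, 0.3], [0, 0, 0, 0, 0, -1.5, 0.3], [0, 0, 0, 0, 0, -1.8, 0.3], [0, 0, 0, 0, 0, -2, 0.3], [0, 0, 0, 0, 0, -2, 0.3], [0, 0, 0, 0, 0, -2, 0.3]]}}

```text
time: 11.7
position: [0.4768, -0.0874, 0.0384]
tool_rot: [0.272, 3.13, 0.0]
ft_force: [-0.3, 0.2, -1.3]
grip_width: 0.449
grip_force: 19.6
```

{"name": "carry_out", "arguments": {"steps": [[0, 0, 0, 0, 0, 0, 0.5], [0, 0, 0, 0, 0, 0, 0.6], [0, 0, 0, 0, 0, 0, 0.7], [0, 0, 0, 0, 0, 0, 0.8], [0, 0, 0, 0, 0, 0, 0.9], [0, 0, 0, 0, 0, 0, 0.9], [0, 0, 0, 0, 0, 0, 0.9], [0, 0, 0, 0, 0, 0, 0.9]]}}

```text
time: 12.5
position: [0.4768, -0.0874, 0.0384]
tool_rot: [0.272, 3.13, 0.0]
ft_force: [0.2, -0.4, -0.2]
grip_width: 0.892
grip_force: 0.0
```

```bash
cat >> h.py <<'E'
def corners(f,x0,z=None,n=9):
    """refine model corners to image corners by matching line edges: cornerSubPix from the model prediction"""
    g=cv2.cvtColor(cv2.imread(f'pics/{f}.png'),cv2.COLOR_BGR2GRAY)
    m=model(f,x0)[:4].astype(np.float32).reshape(-1,1,2)
    return m[:,0],cv2.cornerSubPix(g,m.copy(),(n,n),(1,1),(3,60,.01))[:,0]
E
python3 - <<'E'
from h import *
snap('wrist','w6');s=ctrl.get_state();print(s['time'],s['grip_width'],s['position'],s['ft_force'])
x4=np.array([.4655,-.0844,.0414,-.1778,-.008,-.015])
for f in('w4','w6'): print(f,*[a.round(1).tolist() for a in corners(f,x4)])
E
```

```text
12.55 0.891413017899616 [ 0.47677838 -0.08737557  0.03839595] [ 0.04161573 -0.51786117  0.33202215]
w4 [[374.6000061035156, 125.0999984741211], [274.20001220703125, 124.5999984741211], [366.0, 311.5], [280.29998779296875, 312.0]] [[366.5, 124.19999694824219], [274.20001220703125, 124.5999984741211], [374.0, 317.3999938964844], [280.29998779296875, 312.0]]
w6 [[375.20001220703125, 125.0999984741211], [274.8999938964844, 124.5999984741211], [366.6000061035156, 311.5], [280.8999938964844, 312.0]] [[366.79998779296875, 124.19999694824219], [274.8999938964844, 124.5999984741211], [360.8999938964844, 316.3999938964844], [278.20001220703125, 316.5]]
```

Run:
```python
from h import *
g=[cv2.cvtColor(cv2.imread(f'pics/{f}.png'),cv2.COLOR_BGR2GRAY).astype(np.float32) for f in('w4','w5','w6')]
for i in(1,2):
    M=np.eye(2,3,dtype=np.float32); 
    cc,M=cv2.findTransformECC(g[0][115:215,262:385],g[i][115:215,262:385],M,cv2.MOTION_AFFINE,(3,200,1e-5),None,5); print(cc,M.round(3).tolist())
for f,a in zip(('w4','w5','w6'),g): 
    c=a[100:340,310:330].mean(1); d=np.diff(c); print(f,'far edge',100+d[10:50].argmax()+10, 'row150 L',[int(v) for v in a[148:152,268:288].mean(0)],'R',[int(v) for v in a[148:152,360:380].mean(0)], 'near',[int(v) for v in a[304:320,340]])
```

```text
0.965250181486721 [[0.9279999732971191, -0.020999999716877937, 4.775000095367432], [0.010999999940395355, 0.9169999957084656, 4.291999816894531]]
0.9527981017920836 [[1.003000020980835, -0.003000000026077032, -0.2639999985694885], [-0.014999999664723873, 1.0130000114440918, 0.5440000295639038]]
w4 far edge 123 row150 L [59, 58, 58, 58, 59, 60, 77, 99, 120, 133, 139, 141, 142, 141, 141, 137, 133, 133, 133, 134] R [145, 145, 145, 145, 145, 149, 151, 150, 152, 151, 152, 147, 138, 130, 137, 146, 147, 149, 147, 149] near [83, 85, 84, 85, 85, 83, 84, 90, 104, 125, 129, 133, 132, 127, 95, 69]
w5 far edge 127 row150 L [93, 93, 92, 85, 71, 60, 59, 57, 63, 80, 104, 124, 137, 143, 143, 140, 139, 139, 139, 137] R [147, 148, 150, 150, 149, 150, 149, 145, 142, 135, 139, 146, 147, 147, 146, 146, 147, 148, 148, 148] near [82, 83, 81, 83, 86, 88, 85, 87, 85, 88, 87, 89, 87, 81, 71, 63]
w6 far edge 123 row150 L [59, 56, 55, 55, 56, 66, 89, 108, 120, 130, 131, 132, 132, 133, 128, 127, 124, 125, 126, 125] R [135, 136, 134, 134, 137, 141, 140, 140, 137, 138, 139, 134, 129, 131, 137, 139, 138, 138, 139, 138] near [83, 82, 81, 83, 81, 79, 81, 84, 110, 118, 123, 125, 126, 119, 89, 67]
```

The compass is back flat in its earlier place (edges match within 1 px). Regripping 1 cm deeper.

{"name": "carry_out", "arguments": {"steps": [[0, 0, 0, -0.2, 0.1, -0.3, 0.9], [0, 0, 0, -0.25, 0.1, -0.7, 0.9], [0, 0, 0, -0.25, 0.1, -1.0, 0.9], [0, 0, 0, -0.25, 0.1, -1.0, 0.8], [0, 0, 0, -0.25, 0.1, -1.0, 0.7], [0, 0, 0, -0.25, 0.1, -1.0, 0.65], [0, 0, 0, -0.25, 0.1, -1.0, 0.6], [0, 0, 0, -0.25, 0.1, -1.0, 0.55], [0, 0, 0, -0.25, 0.1, -1.0, 0.5], [0, 0, 0, -0.25, 0.1, -1.0, 0.45]], "squeeze": 30}}

```text
time: 13.55
position: [0.4744, -0.0865, 0.0285]
tool_rot: [0.272, 3.129, -0.0]
ft_force: [-0.2, -0.5, 0.2]
grip_width: 0.588
grip_force: 30.0
```

{"name": "carry_out", "arguments": {"steps": [[0, 0, 0, 0, 0, 0, 0.4], [0, 0, 0, 0, 0, 0, 0.3], [0, 0, 0, 0, 0, 0, 0.3], [0, 0, 0, 0, 0, 0, 0.3], [0, 0, 0, 0, 0, 0, 0.3], [0, 0, 0, 0, 0, 0, 0.3]]}}

```text
time: 14.15
position: [0.4744, -0.0865, 0.0285]
tool_rot: [0.272, 3.129, -0.0]
ft_force: [0.2, -1.2, 1.8]
grip_width: 0.592
grip_force: 30.0
```

{"name": "carry_out", "arguments": {"steps": [[0, 0, 0, 0, 0, 0.2, 0.3], [0, 0, 0, 0, 0, 0.4, 0.3], [0, 0, 0, 0, 0, 0.6, 0.3], [0, 0, 0, 0, 0, 0.6, 0.3], [0, 0, 0, 0, 0, 0.6, 0.3]]}}

```text
time: 14.65
position: [0.4742, -0.0863, 0.0343]
tool_rot: [-0.272, -3.13, -0.0]
ft_force: [-0.7, -0.1, -2.4]
grip_width: 0.591
grip_force: 30.0
```

Run:
```python
from h import *
snap('wrist','w7');snap('side','s7');s=ctrl.get_state();print(s['time'],s['grip_width'],s['position'],s['ft_force'])
a=cv2.imread('pics/w7.png');g=cv2.cvtColor(a,cv2.COLOR_BGR2GRAY).astype(float)
cv2.imwrite('pics/w7c.png',cv2.resize(a[100:325,240:400],(427,600),interpolation=2))
for v in(125,130,140,150,170,190,210,220): 
    d=np.diff(cv2.GaussianBlur(g,(5,5),1)[v-2:v+3].mean(0)); print(v,'L',265+d[265:295].argmax(),'R min',345+g[v-2:v+3,345:385].mean(0).argmin())
print('far',g[110:140,310:330].mean(1).astype(int),'near',g[300:322,340].astype(int))
```

```text
14.75 0.5902192506132569 [ 0.47413922 -0.0863493   0.03428909] [ 1.24707125 -0.81133191 -2.6551048 ]
125 L 266 R min 345
130 L 270 R min 361
140 L 270 R min 375
150 L 270 R min 346
170 L 271 R min 374
190 L 271 R min 373
210 L 272 R min 345
220 L 273 R min 352
far [146 148 149 147 136 102  75  69  70  71  71  70  71  71  71  72  71  74
  86 105 124 131 138 143 145 144 144 144 142 135] near [107 106 106 106 110 106 104 102 104 107 112 112 108  96  86  80  78  77
  67  64  62  64]
```

Grip is now 0.59 (51 mm, full pad contact) and carries 2.5 N. Lifting slowly.

{"name": "carry_out", "arguments": {"steps": [[0, 0, 0, 0, 0, 0.5, 0.3], [0, 0, 0, 0, 0, 1, 0.3], [0, 0, 0, 0, 0, 1.5, 0.3], [0, 0, 0, 0, 0, 2, 0.3], [0, 0, 0, 0, 0, 2, 0.3]]}}

```text
time: 15.25
position: [0.4751, -0.0865, 0.0554]
tool_rot: [0.272, 3.128, 0.001]
ft_force: [1.0, 0.3, -3.1]
grip_width: 0.594
grip_force: 30.0
```

Run:
```python
from h import *
snap('wrist','w8');s=ctrl.get_state();print(s['time'],s['grip_width'],s['position'],s['ft_force'])
g=[cv2.cvtColor(cv2.imread(f'pics/{f}.png'),cv2.COLOR_BGR2GRAY).astype(np.float32) for f in('w7','w8')]
cc,M=cv2.findTransformECC(g[0][118:215,262:385],g[1][118:215,262:385],np.eye(2,3,dtype=np.float32),cv2.MOTION_AFFINE,(3,200,1e-5),None,5); print(cc,M.round(3).tolist())
cv2.imwrite('pics/w8c.png',cv2.resize(cv2.imread('pics/w8.png')[100:325,240:400],(427,600),interpolation=2))
```

```text
15.3 0.5915738303304674 [ 0.47470729 -0.08636976  0.05490616] [-0.42704252  0.93536989 -2.22984176]
0.9574683439947604 [[0.9810000061988831, -0.010999999940395355, 1.2029999494552612], [-0.003000000026077032, 0.9819999933242798, 0.609000027179718]]
```

View pics/w8c.png

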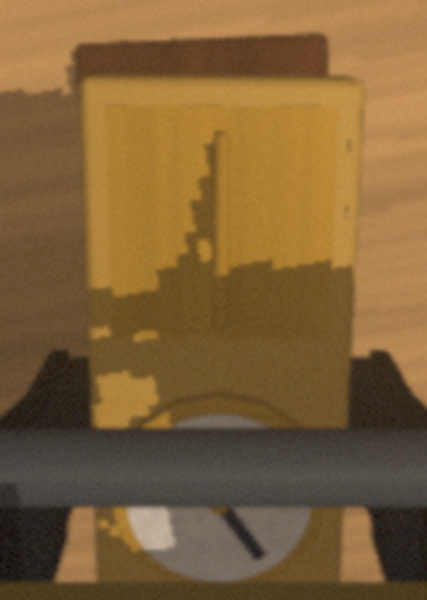

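The tablet is held squarely between the fingers: far corners (82,78) and (362,80) in the crop, edges (97,580) and (343,580), which looks level. Quick fit before the main lift.

```bash
cat >> h.py <<'E'
def fit2(f,far,edge):  # far corners R,L ; edge points R,L (anywhere on long sides); solves x,y,z,yaw,pitch,roll
    def res(p):
        m=model(f,p); r=list((m[:2]-far).ravel())
        for i,q in enumerate(edge):
            a,b=m[i],m[i+2]; r.append(a[0]+(b-a)[0]*(q[1]-a[1])/(b-a)[1]-q[0])
        return r+[ (p[5])*100]
    return least_squares(res,[.4672,-.0877,.06,-.175,0,0]).x
E
python3 - <<'E'
from h import *
w=lambda x,y:np.array([240+x/2.667,100+y/2.667]); c=lambda x,y:np.array([255+x/2.79,110+y/2.79])
print('w4',fit2('w4',[c(332,42),c(55,40)],[c(313,560),c(68,562)]).round(3))
print('w5',fit2('w5',[c(319,55),c(66,52)],[c(313,580),c(63,582)]).round(3))
print('w8',fit2('w8',[w(362,80),w(82,78)],[w(343,580),w(97,580)]).round(3))
E
```

```text
w4 [ 0.466 -0.084  0.042 -0.178 -0.061 -0.   ]
w5 [ 0.471 -0.086  0.057 -0.182 -0.243 -0.   ]
w8 [ 0.467 -0.085  0.069 -0.177 -0.055 -0.   ]
```

By the same method the w8 pitch (−0.055) equals the on-stand reading in w4 (−0.061), so the compass is level. Main lift.

{"name": "carry_out", "arguments": {"steps": [[0, 0, 0, 0, 0, 0.6, 0.3], [0, 0, 0, 0, 0, 1.5, 0.3], [0, 0, 0, 0, 0, 2.5, 0.3], [0, 0, 0, 0, 0, 3.5, 0.3], [0, 0, 0, 0, 0, 4.5, 0.3], [0, 0, 0, 0, 0, 5.5, 0.3], [0, 0, 0, 0, 0, 6.5, 0.3], [0, 0, 0, 0, 0, 7.5, 0.3], [0, 0, 0, 0, 0, 8.3, 0.3], [0, 0, 0, 0, 0, 8.8, 0.3], [0, 0, 0, 0, 0, 9, 0.3], [0, 0, 0, 0, 0, 9, 0.3]]}}

```text
time: 16.5
position: [0.4743, -0.0864, 0.1445]
tool_rot: [0.272, 3.13, 0.0]
ft_force: [0.3, 0.2, -2.2]
grip_width: 0.596
grip_force: 30.0
```

{"name": "carry_out", "arguments": {"steps": [[0, 0, 0, 0, 0, 0, 0.3], [0, 0, 0, 0, 0, 0, 0.3], [0, 0, 0, 0, 0, 0, 0.3], [0, 0, 0, 0, 0, 0, 0.3], [0, 0, 0, 0, 0, 0, 0.3], [0, 0, 0, 0, 0, 0, 0.3], [0, 0, 0, 0, 0, 0, 0.3], [0, 0, 0, 0, 0, 0, 0.3], [0, 0, 0, 0, 0, 0, 0.3], [0, 0, 0, 0, 0, 0, 0.3]]}}

```text
time: 17.5
position: [0.4743, -0.0864, 0.1444]
tool_rot: [0.272, 3.13, 0.0]
ft_force: [0.6, -0.5, -2.4]
grip_width: 0.589
grip_force: 30.0
```

Run:
```python
from h import *
for n in('w9','w10'):
    snap('wrist',n);s=ctrl.get_state();print(s['time'],s['grip_width'],s['grip_force'],s['position'],s['ft_force'],np.abs(s['qd']).max())
g=[cv2.cvtColor(cv2.imread(f'pics/{f}.png'),cv2.COLOR_BGR2GRAY).astype(np.float32) for f in('w8','w9','w10')]
for i in(1,2):
    cc,M=cv2.findTransformECC(g[0][125:215,272:375],g[i][125:215,272:375],np.eye(2,3,dtype=np.float32),cv2.MOTION_AFFINE,(3,200,1e-5),None,5); print(cc,M.round(3).tolist())
snap('top','t9'); 
for f,a in zip('8 9 10'.split(),g):
    print(f,'far',[int(x) for x in a[122:138,310:330].mean(1)],'L@290',[int(x) for x in a[146:154,265:285].mean(0)])
```

```text
17.55 0.5912553023802434 29.98940795660019 [ 0.47424929 -0.08638733  0.14437203] [ 0.08222243  0.38092403 -2.0035452 ] 0.002041340775402799
17.6 0.5969673620508251 29.989493787288666 [ 0.47428051 -0.08640293  0.14439998] [ 0.68803058  0.30770043 -2.33332258] 0.0022513087307762586
0.9505451348041766 [[0.9909999966621399, 0.006000000052154064, 0.20000000298023224], [-0.004999999888241291, 1.003000020980835, 0.5649999976158142]]
0.9504260001909272 [[0.9900000095367432, 0.004999999888241291, 0.28299999237060547], [-0.004999999888241291, 1.003000020980835, 0.546999990940094]]
8 far [72, 72, 71, 72, 72, 75, 86, 106, 123, 131, 139, 143, 145, 145, 145, 145] L@290 [90, 91, 91, 91, 91, 97, 110, 124, 134, 138, 139, 140, 140, 138, 136, 132, 131, 131, 132, 132]
9 far [70, 71, 71, 71, 71, 75, 86, 105, 123, 132, 138, 143, 145, 146, 145, 145] L@290 [95, 94, 95, 95, 98, 102, 112, 124, 133, 138, 140, 140, 140, 140, 136, 132, 131, 132, 133, 133]
10 far [71, 71, 71, 71, 72, 74, 86, 105, 123, 132, 139, 144, 145, 145, 145, 145] L@290 [95, 93, 94, 95, 98, 102, 109, 124, 135, 138, 139, 140, 139, 138, 137, 133, 132, 133, 131, 132]
```

Held steady, still and level, with the underside at about 0.161 m (11.6 cm above the stand). Handing in.

```bash
python3 -c "
from bench import ctrl
print(ctrl.close_job())"
```

```text
the job is handed in; nothing more can be done
None
```

I swung the magnifier clear and handed the job in with the large compass held still and level, by the images, about 11.6 cm above the stand. The first grip let it pitch about 0.2 rad by my image fit (limit 0.25), so I set it back and regripped deeper; no verdict was returned.

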